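# Swing a lacquered dish in front of the inspection camera and hold it there

## Robot

A 6-joint arm with a two-finger parallel gripper is mounted at the origin on the work surface. World frame = base frame: x ahead of the robot, y to its left, z up, the work surface at z = 0. Lengths are in m, angles in rad, forces in N, time in s.
With the tool pointing down it reaches from about 0.35 to 0.875 m from the base axis. Payload 4.2 kg.
Tool frame: the origin (TCP) lies on the centre line of the jaws, within the pads' length; the fingertips stand 19 mm ahead of it and the grasp point (between the pads) is the TCP; z points along the fingers, y is the line along which they close (so a half turn about z gives the same grasp; the last joint's range is limited). The gripper opens to 85 mm and grips with 20 to 120 N. Pads are 22 mm wide; open, the fingers measure 114 mm over their backs; the gripper's body (76 mm by 85 mm) begins 54 mm behind the grasp point. The pads swing forward as they close: fully open they stand 13 mm farther back than shut.
Start: joints at [1.406, 0.385, 0.008, 0, -1.194, -0.259], TCP at [0.257, 0.57, 0.25] pointing down, gripper open.
Joint ranges: [-3.14, 3.14], [-1.21, 2.06], [-1.07, 1.41], [-3.16, 2.05], [-2.99, -0.16], [-3.1, 3.1]. Speed limits (rad/s): [2.79, 2.79, 3.14, 3.14, 3.14, 3.14].

## Interface

Orientations are given as a unit quaternion [w, x, y, z].
In Python, from bench import ctrl, optics gives the robot as it stands.
- The arm moves only by the tool servo_tool, never from a script. Its argument "motion" is a list of rows, each an object of numbers: "dx", "dy", "dz": the shift along the tool's x, y, z in cm; "twist": the turn about the tool's z in rad; "fingers": the finger opening in cm, from 0 to 8.54. In form: [{"dx": .., "dy": .., "dz": .., "twist": .., "fingers": ..}, ...]. A call has 1 to 12 rows; each row shifts and turns the commanded pose from where the row before left it, along the tool's axes as they then stand; what a row does not reach is not made up. A row lasts 1/10 s, in which the tool goes at most 50 mm and 8.59 degrees, less where a joint would pass 70% of its speed; a pose out of reach is approached as far as the arm can. A call is refused whole if a number of a shift passes 5 or a number of a turn 0.15, either way. A call with a gripper value outside its range is refused whole. The fingers move at their own pace and stop on an object; "squeeze" is the grip in N (left out, the last holds). Time passes only in rows, so rows that do not move let the fingers close. It gives the time, the measured TCP pose, the force, the opening and the grip force at its end, in the units of the state.
- ctrl.state(): the state, without advancing time (a new reading comes with each control period).
- optics.grab_frame(name): name is "side" or "top" or "wrist"; returns a dict with "frame" (400x640x3 uint8, red, green, blue), "range_z" (400x640 float32, m along the optical axis (not along the pixel's ray), 0 where there is no reading), "fx", "fy", "cx", "cy" (pixels), "extrinsics" (4x4, takes a point from world to camera coordinates); the wrist camera has in their place "mount" (4x4, takes a point from camera to tool coordinates, whose origin is the TCP and whose axes are the flange's). Camera axes: x right, y down, z forward; pixel columns grow to the right and rows downward; lengths in m; the calibration is good to about 2 mm. The wrist camera is an equidistant fisheye: a pixel r from the principal point sees the ray r / f radians off the axis. A picture is of the moment at which its call begins: read the wrist's pose just before it.
- ctrl.close_job(): hands the job in; it is judged then, once.
The state is a dict: "clock": time; "joints": joint angles; "qd": joint speeds; "joint_torque": joint torques, N m; "ee_pos": TCP position; "orientation": TCP orientation; "contact_force": force on the tool from outside, world axes, zero at the start; "moment": the same for the moment, N m; "grip_width": opening from 0.0 (shut) to 1.0 (fully open); "finger_force": force on a finger pad.
Only numpy, scipy, OpenCV 4.12 (cv2) and the standard library are available. Lean on these libraries where they do the work, as an engineer would, in place of code of your own. Each camera call takes 0.05 s, during which the arm holds its last target. There are 200 camera calls.

## Task

Lower the flat round lidded dish by hand into the round cradle of the inspection stand's sprung arm (set it in, do not drop it) and let go of it. Then swing the arm (its upright pin is the handle) gently against its spring all the way to its stop in front of the little camera, and finish while still holding the arm against the stop, with the dish lying flat in the cradle, untouched. Keep the dish upright throughout and leave the other pieces where they are.

Things in the scene. Friction and masses are not known exactly. Their poses are not given: they have to be found in the camera images.
- dish: flat round lidded dish of dark brown lacquer, 62 mm in diameter and 28 mm high, sides straight from 4 to 25 mm up, 60 to 130 g, loose on the bench, lid and dish in one piece. Origin: centre of its underside, z up. Of three pieces in the same lacquer it is the low round one; the three swap places; centres 100 mm or more apart.
- caddy: bystander: tall round lidded caddy of the same lacquer, 66 mm in diameter and 66 mm high; origin at the centre of its underside.
- square_box: bystander: square lidded box of the same lacquer, 58 by 58 by 30 mm high; origin at the centre of its underside.
- spatula: bystander: wooden-handled spatula about 200 mm long lying on the bench to the robot's right.
- pivot (a point): point on the upright hinge axis of the stand's swing arm, 44 mm above the bench, level with the arm's underside. The stand is fixed to the bench; the hub here is 52 mm in diameter, its top 82 mm above the bench. x axis: along the stand's foot rail to the little camera, which is the arm's direction at its stop; z up.
- stand: fixed inspection stand: steel foot with hanger, two short stop posts (60 mm high) and a rail that ends in a post with the little camera. Origin: on the bench under the pivot, x along the rail. Camera and post stand 245 to 320 mm from the pivot axis along x, 40 mm wide, up to 165 mm above the bench.
- swing (a joint): arm angle, rad. 0 = rest, the arm pointing 1.2 rad clockwise (seen from above) from the pivot's x axis; grows counter-clockwise to 1.2 = far stop, arm along that x axis, can go no further. A spring pulls it back: 0.32 N m at rest, 0.86 N m at the stop (3 to 9 N at the pin); let go, it swings back.
- swing_arm: the sprung arm: a flat aluminium bar of two plates, 26 mm wide and 10 mm thick, from the hub to the round cradle at its end, with the upright pin between them. Origin at the pivot; x outward along the arm, z up.
- pin_foot (a point): plain upright round steel pin on the arm, 18 mm in diameter, 65 mm long, 100 mm from the pivot axis towards the cradle; turns with the arm. This point: centre of its foot, on the arm's top 54 mm above the bench (pin top at 119 mm); x outward along the arm, z up.
- cradle_floor (a point): centre of the inner floor of the round aluminium cradle at the arm's end, 190 mm from the pivot axis, 50 mm above the bench; turns with the arm, x outward along it, z up. Cradle open above, 70 mm inner and 78 mm outer diameter, rim 6 mm above the floor. A seated dish stands on this floor, its top at 78 mm, with 4 mm play all round.
Things that resemble listed ones, but are neither listed nor needed, are in the scene too. What is shaped like the dish but pink or purple is not meant.

How it is judged:
On the way, in this order (a step that is already met when the one before it is completed fails the run):
1. the dish is held in the fingers, lifted 30 mm or more off the bench (height (world z) of dish above 0.03 m and contact force between the fingers and dish above 0.5 N), for 0.2 s.
2. the dish is lowered by hand into the cradle: still in the fingers within 10 mm of its floor (horizontal distance between dish and cradle_floor below 0.01 m and z of dish in the frame of cradle_floor below 0.01 m and contact force between the fingers and dish above 0.5 N), for 0.02 s.
3. the dish lies flat in the cradle and is let go (horizontal distance between dish and cradle_floor below 0.007 m and z of dish in the frame of cradle_floor between -0.003 and 0.003 m and angle between dish's own z axis and vertical below 0.1 rad and contact force between the fingers and dish below 0.2 N), for 0.2 s.
At the end, for the whole second after the job is handed in: The fingers hold the arm (pressing on it or its pin with more than 2 N) within 0.05 rad of its far stop, at rest, while the dish lies flat in the cradle (centred within 7 mm, within 3 mm of the floor, tilted less than 0.1 rad), carried by the cradle alone and not touched by the fingers (all of step 3 and value of joint swing above 1.15 rad and velocity of joint swing between -0.1 and 0.1 rad/s and contact force between the fingers and swing_arm above 2 N and linear speed of dish below 0.03 m/s and contact force between dish and swing_arm above 0.2 N); the arm keeps its last pose, push and grip.
It fails at once if the dish is tipped by more than 0.5 rad (angle between dish's own z axis and vertical above 0.5 rad).
It fails at once if a bystander is moved by more than 25 mm (distance of any of caddy, square_box, spatula from where it was at the start of the episode above 0.025 m).
It fails at once if the loaded arm is swung roughly, faster than 4 rad/s, or let fly back (velocity of joint swing above 4 rad/s or velocity of joint swing below -4 rad/s).
It also fails if it takes over 58 s, if anything falls off the work surface, if the arm or the gripper's body presses on something with over 40 N, if the wrist force passes 120 N, or if a joint passes its speed limit or range.

## Working session

There is one attempt and no reset: what is moved stays moved. The work goes in short steps, Python scripts to look and compute and a tool call to move; the robot and the scene stay as the last step left them, time stands still between calls to the robot, and variables do not carry over. Pictures are saved under pics/ and viewed, at most 10 in all, crops included, and the job is handed in when it is done.

Besides the shell and the picture viewer there is one more tool, called after "Request:" as name(argument=value, ...) on one line, values as JSON. servo_tool: Moves the arm, as the interface text tells. Its arguments: {"type":"object","properties":{"motion":{"type":"array"},"squeeze":{"type":"number"}},"required":["motion"]}

```bash
mkdir -p pics
cat > h.py <<'E'
import numpy as np, cv2
from bench import ctrl, optics
def grab(n):
    f=optics.grab_frame(n); np.savez(f'pics/{n}.npz',**f); return f
def cloud(f):
    z=f['range_z']; v,u=np.mgrid[:400,:640]
    P=np.stack([(u-f['cx'])/f['fx']*z,(v-f['cy'])/f['fy']*z,z],-1)
    E=np.array(f['extrinsics']); return (P-E[:3,3])@E[:3,:3]
E
python3 - <<'E'
from h import *
print(ctrl.state())
a=[grab(n) for n in('top','side')]
im=np.vstack([x['frame'] for x in a])[...,::-1]
cv2.imwrite('pics/a.png',im[:400]);cv2.imwrite('pics/b.png',im[400:])
for x in a: print(x['fx'],x['cx'],x['cy'],np.round(x['extrinsics'],3).tolist())
E
```

```text
{'clock': 0.0, 'joints': array([ 1.40557224e+00,  3.85540069e-01,  6.64714471e-03, -4.88682373e-04,
       -1.19398972e+00, -2.58612856e-01]), 'qd': array([ 0.00040973,  0.0003544 , -0.0003719 , -0.00139875, -0.00082949,
       -0.00047887]), 'joint_torque': array([ 4.96028424e-04, -3.92288554e+01,  1.88405764e+01,  4.18619692e+00,
       -4.58823502e-03, -1.56989408e-06]), 'ee_pos': array([0.25679296, 0.56922584, 0.24924136]), 'orientation': array([ 1.05262018e-03,  9.77609670e-01, -2.10423844e-01, -1.78165975e-04]), 'contact_force': array([0.35280546, 0.55085959, 0.00372554]), 'moment': array([ 0.01433575, -0.00559743,  0.01405417]), 'finger_force': 0.0, 'grip_width': 1.0015001439903712}
490.0316208803779 322.1301048382271 195.49429123089897 [[-0.009, -1.0, -0.006, 0.004], [-0.983, 0.01, -0.182, 0.575], [0.182, 0.004, -0.983, 1.392], [0.0, 0.0, 0.0, 1.0]]
483.4578895976213 318.49787490021725 202.9686070437118 [[0.856, -0.518, -0.016, -0.489], [-0.405, -0.65, -0.643, 0.256], [0.322, 0.556, -0.766, 1.291], [0.0, 0.0, 0.0, 1.0]]
```

View pics/a.png

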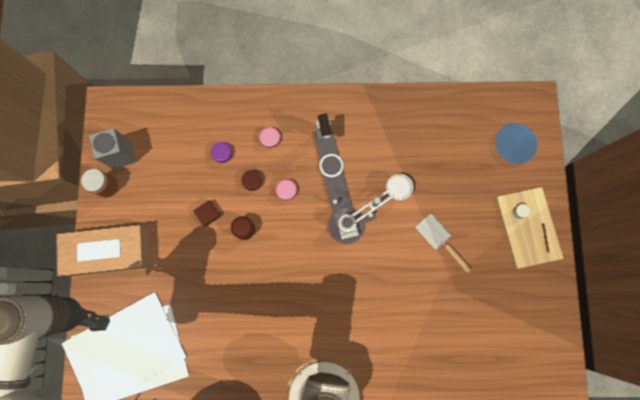

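View pics/b.png

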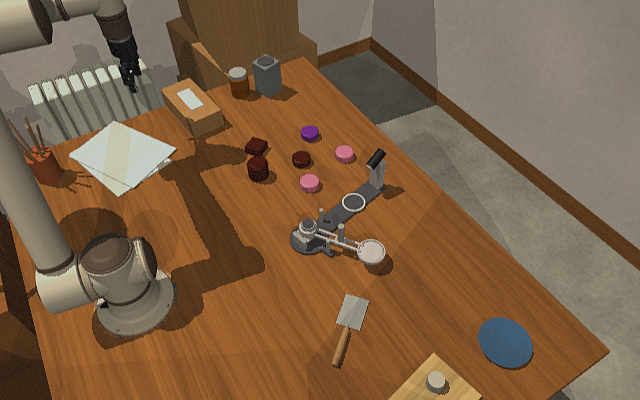

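Top view: the dark lacquer candidates are the low round at (252,180), the taller round caddy at (243,227) and the square box at (208,213). The pink (286,189), pink (269,137) and purple (221,152) rounds are not meant. In the side view the same pieces are at (301,159), (258,168) and (256,146). The cradle is at (399,186) top, the hub at (347,223), and the ring on the rail at (331,165) is only a marker. I choose (252,180) and check it in a crop.

Run:
```python
from h import *
T=dict(np.load('pics/top.npz'));S=dict(np.load('pics/side.npz'))
PT,PS=cloud(T),cloud(S)
c1=cv2.resize(T['frame'][120:250,190:320],(400,400));c2=cv2.resize(S['frame'][120:200,230:310],(400,400))
cv2.imwrite('pics/c.png',np.hstack([c1,c2])[...,::-1])
def top(P,F,box,zlo,zhi,dark=None):
    x0,x1,y0,y1=box; Q=P[y0:y1,x0:x1].reshape(-1,3); C=F['frame'][y0:y1,x0:x1].reshape(-1,3)
    m=(Q[:,2]>zlo)&(Q[:,2]<zhi)
    Q=Q[m]; 
    if len(Q)<5: print('few');return
    c,r=cv2.minEnclosingCircle(Q[:,:2].astype(np.float32)); print(len(Q),np.round(np.median(Q,0),4),'circ',np.round(c,4),round(r,4),'zmax',np.round(np.percentile(Q[:,2],[50,95]),4))
for nm,P,F,bs in(('top',PT,T,dict(dish=(236,268,166,195),caddy=(226,260,210,242),box=(192,224,198,226),cradle=(382,416,170,203),hub=(328,366,205,242),cam=(312,338,108,140))),('side',PS,S,dict(dish=(288,316,148,172),caddy=(244,272,152,184),box=(243,270,136,158),cradle=(354,390,235,268),hub=(288,322,216,256)))):
    for k,b in bs.items():
        print(nm,k); 
        for lo,hi in {'dish':[(.02,.04)],'caddy':[(.055,.08)],'box':[(.02,.045)],'cradle':[(.042,.07)],'hub':[(.075,.1)],'cam':[(.08,.2)]}[k]: top(P,F,b,lo,hi)
# pin: points 0.09..0.125
for P in(PT,PS):
    m=(P[...,2]>.095)&(P[...,2]<.13)&(P[...,0]>.3)&(P[...,0]<.75)&(abs(P[...,1])<.2); print(np.round(P[m],3)[:40].tolist())
```

```text
top dish
321 [0.6298 0.2119 0.0283] circ [0.6321 0.2122] 0.0315 zmax [0.0283 0.0339]
top caddy
388 [0.4828 0.2313 0.0653] circ [0.4841 0.2327] 0.0326 zmax [0.0653 0.0717]
top box
386 [0.5303 0.344  0.0302] circ [0.5312 0.3434] 0.0394 zmax [0.0302 0.0353]
top cradle
579 [ 0.5976 -0.2286  0.0518] circ [ 0.5907 -0.2166] 0.0551 zmax [0.0518 0.0583]
top hub
123 [ 0.4922 -0.0721  0.0805] circ [ 0.4921 -0.0729] 0.0188 zmax [0.0805 0.0864]
top cam
281 [ 0.7635 -0.009   0.1407] circ [ 0.7629 -0.009 ] 0.0331 zmax [0.1407 0.1575]
side dish
210 [0.6295 0.2075 0.0276] circ [0.6318 0.208 ] 0.0324 zmax [0.0276 0.032 ]
side caddy
239 [0.4821 0.2256 0.0639] circ [0.4826 0.2285] 0.0337 zmax [0.0639 0.069 ]
side box
236 [0.5299 0.3392 0.0289] circ [0.532  0.3446] 0.0398 zmax [0.0289 0.0335]
side cradle
617 [ 0.5971 -0.2303  0.0512] circ [ 0.5952 -0.2236] 0.0471 zmax [0.0512 0.0573]
side hub
121 [ 0.4906 -0.0776  0.0798] circ [ 0.4914 -0.0765] 0.0207 zmax [0.0798 0.0837]
[[0.746, -0.0, 0.127], [0.745, -0.029, 0.129], [0.743, -0.0, 0.128], [0.743, -0.006, 0.128], [0.742, -0.026, 0.129], [0.742, -0.029, 0
[... 1062 characters left out ...]
0.015, 0.125], [0.741, -0.022, 0.127], [0.748, -0.028, 0.129], [0.733, -0.009, 0.117], [0.733, -0.013, 0.119], [0.732, -0.02, 0.126], [0.733, -0.023, 0.128], [0.736, -0.024, 0.127], [0.738, -0.026, 0.128], [0.745, -0.027, 0.125], [0.748, -0.028, 0.124], [0.738, -0.007, 0.108], [0.734, -0.018, 0.119], [0.733, -0.024, 0.125], [0.738, -0.022, 0.12], [0.738, -0.027, 0.124], [0.739, -0.03, 0.127], [0.743, -0.03, 0.124], [0.748, -0.028, 0.12], [0.736, -0.02, 0.115], [0.736, -0.025, 0.119], [0.736, -0.029, 0.123], [0.744, -0.025, 0.115], [0.744, -0.028, 0.118], [0.747, -0.03, 0.118], [0.739, -0.021, 0.111], [0.74, -0.026, 0.114], [0.55, -0.146, 0.116], [0.551, -0.15, 0.119], [0.552, -0.152, 0.121]]
```

View pics/c.png

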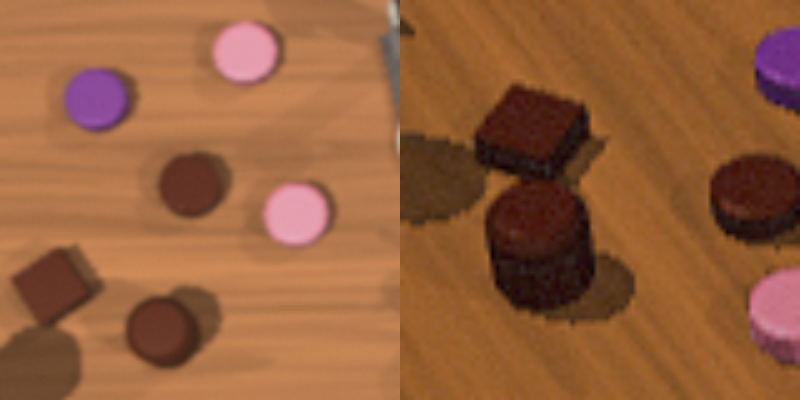

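The crop confirms it: (252,180) is the low round lacquer piece, top at about 28 mm in both views, centre near (0.631, 0.210). First I turn the tool (closing line along x, clear of the pink one), then go above the dish.

```bash
cat >> h.py <<'E'
from scipy.spatial.transform import Rotation as R
def pose():
    s=ctrl.state(); q=s['orientation']; return s,R.from_quat(np.r_[q[1:],q[0]]).as_matrix()
def plan(x,y,z,yaw):
    s,M=pose(); y0=np.arctan2(M[1,0],M[0,0]); d=np.array([x,y,z])-s['ee_pos']
    c,sn=np.cos(yaw),np.sin(yaw)
    print('tcp',np.round(s['ee_pos'],4),'yaw',round(y0,4),'twist',round(y0-yaw,4),'after twist dx,dy,dz cm',np.round([100*(c*d[0]+sn*d[1]),100*(sn*d[0]-c*d[1]),-100*d[2]],2), 't',s['clock'],'F',np.round(s['contact_force'],1),'grip',round(float(s['grip_width']),3),s['finger_force'])
def wcloud(f,s,M):
    # wrist fisheye range_z -> world
    z=np.asarray(f['range_z'],float); v,u=np.mgrid[:400,:640]; a=(u-f['cx'])/f['fx'];b=(v-f['cy'])/f['fy']; r=np.hypot(a,b)+1e-9
    k=np.tan(r)/r; P=np.stack([a*k*z,b*k*z,z],-1); T=np.array(f['mount']); P=P@T[:3,:3].T+T[:3,3]; return P, P@M.T+s['ee_pos']
E
python3 -c "
from h import *
plan(.631,.21,.14,-np.pi/2)"
```

```text
tcp [0.2568 0.5693 0.2493] yaw -0.424 twist 1.1468 after twist dx,dy,dz cm [ 35.93 -37.42  10.93] t 0.1 F [-0.   0.4 -0.5] grip 1.001 0.0
```

Request:
servo_tool(motion=[{"twist": 0.145}, {"twist": 0.145}, {"twist": 0.145}, {"twist": 0.145}, {"twist": 0.145}, {"twist": 0.145}, {"twist": 0.145}, {"twist": 0.13}, {}])

```text
invalid input
```

```bash
python3 -c "
from h import *
plan(.631,.21,.14,-np.pi/2)"
```

```text
tcp [0.2568 0.5693 0.2493] yaw -0.424 twist 1.1468 after twist dx,dy,dz cm [ 35.93 -37.42  10.93] t 0.1 F [-0.   0.4 -0.5] grip 1.001 0.0
```

Request:
servo_tool(motion=[{"dx": 0, "dy": 0, "dz": 0, "twist": 0.145, "fingers": 8.5}, {"dx": 0, "dy": 0, "dz": 0, "twist": 0.145, "fingers": 8.5}, {"dx": 0, "dy": 0, "dz": 0, "twist": 0.145, "fingers": 8.5}, {"dx": 0, "dy": 0, "dz": 0, "twist": 0.145, "fingers": 8.5}, {"dx": 0, "dy": 0, "dz": 0, "twist": 0.145, "fingers": 8.5}, {"dx": 0, "dy": 0, "dz": 0, "twist": 0.145, "fingers": 8.5}, {"dx": 0, "dy": 0, "dz": 0, "twist": 0.145, "fingers": 8.5}, {"dx": 0, "dy": 0, "dz": 0, "twist": 0.13, "fingers": 8.5}])

```text
clock: 0.9
ee_pos: [0.2568, 0.5694, 0.2496]
orientation: [-0.001, -0.706, 0.708, -0.0]
contact_force: [-0.1, -0.2, -0.7]
grip_width: 0.997
finger_force: 0.0
```

Request:
servo_tool(motion=[{"dx": 3, "dy": -3.1, "dz": 0, "twist": 0, "fingers": 8.5}, {"dx": 3, "dy": -3.1, "dz": 0, "twist": 0, "fingers": 8.5}, {"dx": 3, "dy": -3.1, "dz": 0, "twist": 0, "fingers": 8.5}, {"dx": 3, "dy": -3.1, "dz": 0, "twist": 0, "fingers": 8.5}, {"dx": 3, "dy": -3.1, "dz": 0, "twist": 0, "fingers": 8.5}, {"dx": 3, "dy": -3.1, "dz": 0, "twist": 0, "fingers": 8.5}, {"dx": 3, "dy": -3.1, "dz": 0, "twist": 0, "fingers": 8.5}, {"dx": 3, "dy": -3.1, "dz": 1, "twist": 0, "fingers": 8.5}, {"dx": 3, "dy": -3.1, "dz": 2, "twist": 0, "fingers": 8.5}, {"dx": 3, "dy": -3.1, "dz": 2, "twist": 0, "fingers": 8.5}, {"dx": 3, "dy": -3.1, "dz": 3, "twist": 0, "fingers": 8.5}, {"dx": 3, "dy": -3.1, "dz": 3, "twist": 0, "fingers": 8.5}])

```text
clock: 2.1
ee_pos: [0.6277, 0.212, 0.1421]
orientation: [-0.0, 0.708, -0.706, -0.0]
contact_force: [0.3, 2.0, -0.6]
grip_width: 0.994
finger_force: 0.0
```

Run:
```python
from h import *
plan(.631,.21,.14,-np.pi/2)
s,M=pose(); f=grab('wrist'); cv2.imwrite('pics/w1.png',f['frame'][...,::-1])
P,W=wcloud(f,s,M)
print(f['fx'],np.round(f['mount'],3).tolist())
ok=f['range_z']>0
C=f['frame'].astype(int)
m=ok&(W[...,2]>.022)&(W[...,2]<.036)&(np.hypot(W[...,0]-.631,W[...,1]-.21)<.045)
Q=W[m]; print(len(Q),np.median(Q,0),cv2.minEnclosingCircle(Q[:,:2].astype(np.float32)))
# fingers, in tool frame
m=ok&(np.hypot(P[...,0],P[...,1])<.08)&(P[...,2]<.06)&(abs(P[...,0])<.014)
Q=P[m];print(len(Q),[ (round(a,3),np.round(Q[(Q[:,1]>a)&(Q[:,1]<a+.01),2].max(initial=-1),3)) for a in np.arange(-.07,.07,.01)])
```

```text
tcp [0.6277 0.212  0.1421] yaw -1.5689 twist 0.0019 after twist dx,dy,dz cm [ 0.2  -0.33  0.21] t 2.1 F [ 0.3  2.  -0.6] grip 0.994 0.0
309.70691628693146 [[-0.001, -0.948, -0.318, 0.082], [1.0, -0.001, -0.001, 0.001], [0.001, -0.318, 0.948, -0.124], [0.0, 0.0, 0.0, 1.0]]
4127 [0.63042944 0.21010391 0.02831593] ((0.6303673386573792, 0.21251611411571503), 0.031276971101760864)
25670 [(np.float64(-0.07), np.float64(-0.037)), (np.float64(-0.06), np.float64(-0.0)), (np.float64(-0.05), np.float64(0.006)), (np.float64(-0.04), np.float64(-0.041)), (np.float64(-0.03), np.float64(-0.059)), (np.float64(-0.02), np.float64(-0.054)), (np.float64(-0.01), np.float64(-0.054)), (np.float64(0.0), np.float64(-0.054)), (np.float64(0.01), np.float64(-0.054)), (np.float64(0.02), np.float64(-0.058)), (np.float64(0.03), np.float64(-0.044)), (np.float64(0.04), np.float64(0.006)), (np.float64(0.05), np.float64(0.001)), (np.float64(0.06), np.float64(-0.036)), (np.float64(0.07), np.float64(-0.04))]
```

View pics/w1.png

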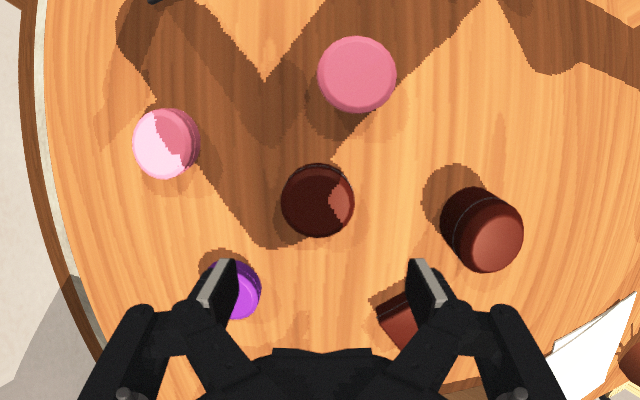

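The wrist view shows the dish at (318,200) between the open fingertips. Its top is 28 mm high, agreeing with the top and side views, and its centre is (0.630, 0.2115). The open tips stand 6 mm ahead of the TCP. I descend to TCP z of about 0.021 and grip.

Request:
servo_tool(motion=[{"dx": 0.05, "dy": -0.25, "dz": 1.5, "twist": 0, "fingers": 8.5}, {"dx": 0, "dy": 0, "dz": 2, "twist": 0, "fingers": 8.5}, {"dx": 0, "dy": 0, "dz": 2, "twist": 0, "fingers": 8.5}, {"dx": 0, "dy": 0, "dz": 2, "twist": 0, "fingers": 8.5}, {"dx": 0, "dy": 0, "dz": 2, "twist": 0, "fingers": 8.5}, {"dx": 0, "dy": 0, "dz": 1.5, "twist": 0, "fingers": 8.5}, {"dx": 0, "dy": 0, "dz": 1.1, "twist": 0, "fingers": 8.5}, {"dx": 0, "dy": 0, "dz": 0, "twist": 0, "fingers": 8.5}, {"dx": 0, "dy": 0, "dz": 0, "twist": 0, "fingers": 8.5}], squeeze=35)

```text
clock: 3.05
ee_pos: [0.6295, 0.2133, 0.0227]
orientation: [-0.0, 0.708, -0.706, 0.0]
contact_force: [0.7, 0.8, 0.3]
grip_width: 0.996
finger_force: 0.0
```

Request:
servo_tool(motion=[{"dx": 0, "dy": 0, "dz": 0, "twist": 0, "fingers": 5.5}, {"dx": 0, "dy": 0, "dz": 0, "twist": 0, "fingers": 5.5}, {"dx": 0, "dy": 0, "dz": 0, "twist": 0, "fingers": 5.5}, {"dx": 0, "dy": 0, "dz": 0, "twist": 0, "fingers": 5.5}, {"dx": 0, "dy": 0, "dz": 0, "twist": 0, "fingers": 5.5}, {"dx": 0, "dy": 0, "dz": 0, "twist": 0, "fingers": 5.5}, {"dx": 0, "dy": 0, "dz": 0, "twist": 0, "fingers": 5.5}, {"dx": 0, "dy": 0, "dz": 0, "twist": 0, "fingers": 5.5}])

```text
clock: 3.85
ee_pos: [0.63, 0.2133, 0.0237]
orientation: [-0.001, 0.708, -0.706, 0.0]
contact_force: [-0.3, -0.3, 5.4]
grip_width: 0.705
finger_force: 39.0
```

Request:
servo_tool(motion=[{"dx": 0, "dy": 0, "dz": -0.5, "twist": 0, "fingers": 5.5}, {"dx": 0, "dy": 0, "dz": -1.5, "twist": 0, "fingers": 5.5}, {"dx": 0, "dy": 0, "dz": -2, "twist": 0, "fingers": 5.5}, {"dx": 0, "dy": 0, "dz": -2, "twist": 0, "fingers": 5.5}, {"dx": 0, "dy": 0, "dz": -2, "twist": 0, "fingers": 5.5}, {"dx": 0, "dy": 0, "dz": -2, "twist": 0, "fingers": 5.5}, {"dx": 0, "dy": 0, "dz": -2, "twist": 0, "fingers": 5.5}, {"dx": 0, "dy": 0, "dz": -2, "twist": -0.1, "fingers": 5.5}, {"dx": 0, "dy": 0, "dz": -2, "twist": -0.1, "fingers": 5.5}, {"dx": 0, "dy": 0, "dz": -1, "twist": -0.1, "fingers": 5.5}, {"dx": 0, "dy": 0, "dz": 0, "twist": -0.1, "fingers": 5.5}, {"dx": 0, "dy": 0, "dz": 0, "twist": -0.1, "fingers": 5.5}])

```text
clock: 5.05
ee_pos: [0.629, 0.2127, 0.1935]
orientation: [-0.001, 0.862, -0.508, 0.0]
contact_force: [-0.2, 0.3, -0.9]
grip_width: 0.708
finger_force: 38.4
```

Run:
```python
from h import *
s,M=pose(); f=grab('wrist'); cv2.imwrite('pics/w2.png',f['frame'][...,::-1])
P,W=wcloud(f,s,M); ok=f['range_z']>0
C=f['frame'].astype(int)
# dish top in tool frame
m=ok&(np.hypot(P[...,0],P[...,1])<.045)&(P[...,2]>-.02)&(P[...,2]<.03)
np.save('pics/P2.npy',P); Q=P[m]; print(len(Q),np.round(np.percentile(Q[:,2],[5,25,50,75,95]),4))
g=m&(C[...,0]>C[...,2]+8); Q=P[g]; print(len(Q),np.median(Q,0),cv2.minEnclosingCircle(Q[:,:2].astype(np.float32)))
A=np.c_[Q[:,:2],np.ones(len(Q))]; print('plane',np.linalg.lstsq(A,Q[:,2],rcond=None)[0])
# hub & cradle axis fit from top/side, z-slices
T=grab('top');S=grab('side')
for F in(T,S):
    X=cloud(F)
    m=(np.hypot(X[...,0]-.597,X[...,1]+.23)<.06)&(X[...,2]>.046)&(X[...,2]<.0525); Q=X[m]
    print('floor',len(Q),np.median(Q,0)); 
    m=(np.hypot(X[...,0]-.597,X[...,1]+.23)<.045)&(X[...,2]>.040)&(X[...,2]<.07); Q=X[m]; Q=Q[np.hypot(*(Q[:,:2]-[.547,-.157]).T)>.055]; print('all',len(Q),np.median(Q,0),cv2.minEnclosingCircle(Q[:,:2].astype(np.float32)))
    m=(np.hypot(X[...,0]-.551,X[...,1]+.155)<.03)&(X[...,2]>.108)&(X[...,2]<.125); Q=X[m]; print('pintop',len(Q),np.median(Q,0),(Q.min(0)+Q.max(0))/2)
plan(.597,-.229,.14,-.976)
```

```text
14846 [-0.0133 -0.0052 -0.0045 -0.0033  0.0079]
13230 [ 0.00953479  0.00130222 -0.00447355] ((0.006379732862114906, 0.0008317958563566208), 0.04378677159547806)
plane [ 0.12677044 -0.00079088 -0.00402366]
floor 290 [ 0.59844044 -0.22957595  0.04957765]
all 533 [ 0.59992538 -0.23094367  0.05126913] ((0.5988324284553528, -0.23107561469078064), 0.039726823568344116)
pintop 34 [ 0.54829905 -0.15530273  0.1183927 ] [ 0.54714667 -0.15572272  0.11767971]
floor 397 [ 0.59803661 -0.22921715  0.05009143]
all 583 [ 0.5992098  -0.23167237  0.05142082] ((0.597697377204895, -0.23146770894527435), 0.04135124757885933)
pintop 45 [ 0.54751136 -0.15839866  0.11750148] [ 0.54824034 -0.15710319  0.11550273]
tcp [0.629  0.2127 0.1927] yaw -1.071 twist -0.095 after twist dx,dy,dz cm [34.79 27.39  5.27] t 5.2 F [ 0.1  0.1 -1.4] grip 0.71 38.35278658516472
```

View pics/w2.png

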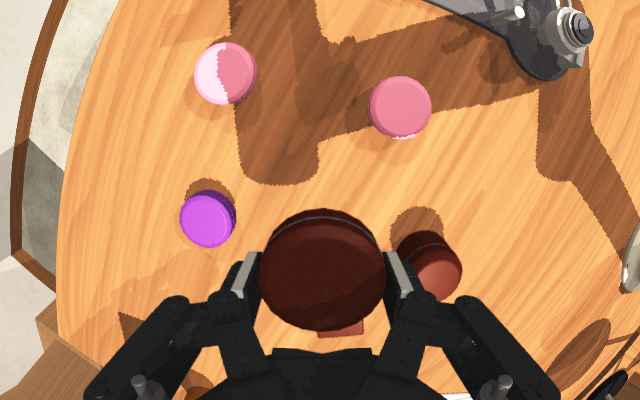

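The dish is held between the pads at (322,270) and looks level. The hub with its handle is at (570,30) and the cradle rim at (632,262). I fit the dish centre and tilt in the tool frame and head for the cradle.

Run:
```python
from h import *
P=np.load('pics/P2.npy'); 
f=dict(np.load('pics/wrist.npz')); C=f['frame'].astype(int)
m=(f['range_z']>0)&(np.hypot(P[...,0],P[...,1])<.05)&(abs(P[...,2]+.0045)<.006)&(C[...,0]>C[...,2]+8)
Q=P[m]
for i in range(8):
    A=np.c_[Q[:,:2],np.ones(len(Q))]; p=np.linalg.lstsq(A,Q[:,2],rcond=None)[0]; Q=Q[abs(A@p-Q[:,2])<.0015]
print(len(Q),p,np.median(Q,0),cv2.minEnclosingCircle(Q[:,:2].astype(np.float32)))
print(np.percentile(Q[:,0],[.5,99.5]),np.percentile(Q[:,1],[.5,99.5]))
```

```text
9306 [ 0.00889737 -0.0011858  -0.00462627] [ 0.00356622  0.00130119 -0.00465976] ((0.006660108454525471, 0.0009582191705703735), 0.039049867540597916)
[-0.02615813  0.0282913 ] [-0.02771147  0.03003376]
```

Request:
servo_tool(motion=[{"dx": 0, "dy": 0, "dz": 0, "twist": -0.095, "fingers": 5.5}, {"dx": 1.5, "dy": 1.2, "dz": 0, "twist": 0, "fingers": 5.5}, {"dx": 3, "dy": 2.4, "dz": 0, "twist": 0, "fingers": 5.5}, {"dx": 3.5, "dy": 2.8, "dz": 0, "twist": 0, "fingers": 5.5}, {"dx": 3.5, "dy": 2.8, "dz": 0, "twist": 0, "fingers": 5.5}, {"dx": 3.5, "dy": 2.8, "dz": 0, "twist": 0, "fingers": 5.5}, {"dx": 3.5, "dy": 2.8, "dz": 0, "twist": 0, "fingers": 5.5}, {"dx": 3.5, "dy": 2.8, "dz": 0, "twist": 0, "fingers": 5.5}, {"dx": 3.5, "dy": 2.8, "dz": 0, "twist": 0, "fingers": 5.5}, {"dx": 3.5, "dy": 2.6, "dz": 0, "twist": 0, "fingers": 5.5}, {"dx": 2.5, "dy": 2, "dz": 0, "twist": 0, "fingers": 5.5}, {"dx": 1.6, "dy": 1.6, "dz": 0, "twist": 0, "fingers": 5.5}])

```text
clock: 6.4
ee_pos: [0.5941, -0.2135, 0.1922]
orientation: [0.0, 0.883, -0.47, -0.0]
contact_force: [0.3, 0.2, -0.8]
grip_width: 0.707
finger_force: 38.4
```

Request:
servo_tool(motion=[{"dx": 0, "dy": 0, "dz": 0, "twist": 0, "fingers": 5.5}, {"dx": 0, "dy": 0, "dz": 0, "twist": 0, "fingers": 5.5}, {"dx": 0, "dy": 0, "dz": 0, "twist": 0, "fingers": 5.5}])

```text
clock: 6.7
ee_pos: [0.5952, -0.2099, 0.1923]
orientation: [-0.0, 0.884, -0.468, -0.0]
contact_force: [0.0, -0.0, 0.0]
grip_width: 0.71
finger_force: 38.4
```

Run:
```python
from h import *
plan(.5985,-.2305,.14,-.976)
s,M=pose(); f=grab('wrist'); cv2.imwrite('pics/w3.png',f['frame'][...,::-1])
P,W=wcloud(f,s,M); ok=f['range_z']>0
m=ok&(np.hypot(W[...,0]-.598,W[...,1]+.23)<.06)&(W[...,2]>.045)&(W[...,2]<.06); Q=W[m]; print(len(Q),np.round(np.percentile(Q,[1,50,99],axis=0),4).tolist())
Q=W[m&(W[...,2]>.0535)]
A=np.c_[2*Q[:,:2],np.ones(len(Q))]; p=np.linalg.lstsq(A,(Q[:,:2]**2).sum(1),rcond=None)[0]; print('circle',p[:2],np.sqrt(p[2]+p[0]**2+p[1]**2))
```

```text
tcp [ 0.5952 -0.2099  0.1923] yaw -0.9742 twist 0.0018 after twist dx,dy,dz cm [1.89 0.88 5.23] t 6.7 F [ 0. -0.  0.] grip 0.71 38.35511193203274
5784 [[0.5618, -0.2667, 0.049], [0.5993, -0.2317, 0.0508], [0.634, -0.1951, 0.0575]]
circle [ 0.59815154 -0.23069665] 0.036231028228867646
```

View pics/w3.png

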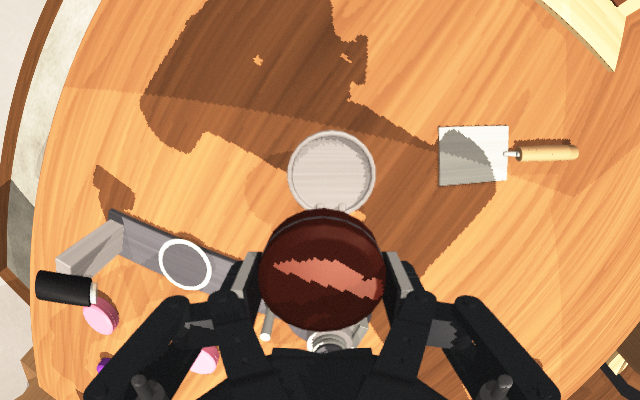

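Dish held level at (322,270), its centre about 1 mm off the TCP and its underside 23.4 mm below. The cradle ring is at (332,173), centre (0.598, -0.231), in line with the top and side views. I move over it and down to about 15 mm above the floor.

Request:
servo_tool(motion=[{"dx": 0.9, "dy": 0.4, "dz": 0, "twist": 0, "fingers": 5.5}, {"dx": 0.9, "dy": 0.43, "dz": 1, "twist": 0, "fingers": 5.5}, {"dx": 0, "dy": 0, "dz": 2, "twist": 0, "fingers": 5.5}, {"dx": 0, "dy": 0, "dz": 2, "twist": 0, "fingers": 5.5}, {"dx": 0, "dy": 0, "dz": 2, "twist": 0, "fingers": 5.5}, {"dx": 0, "dy": 0, "dz": 1.5, "twist": 0, "fingers": 5.5}, {"dx": 0, "dy": 0, "dz": 1, "twist": 0, "fingers": 5.5}, {"dx": 0, "dy": 0, "dz": 0.7, "twist": 0, "fingers": 5.5}, {"dx": 0, "dy": 0, "dz": 0, "twist": 0, "fingers": 5.5}, {"dx": 0, "dy": 0, "dz": 0, "twist": 0, "fingers": 5.5}, {"dx": 0, "dy": 0, "dz": 0, "twist": 0, "fingers": 5.5}])

```text
clock: 7.85
ee_pos: [0.5991, -0.2301, 0.0912]
orientation: [-0.0, 0.884, -0.468, 0.001]
contact_force: [-0.3, -0.0, -0.2]
grip_width: 0.707
finger_force: 38.3
```

Run:
```python
from h import *
plan(.5981,-.231,.0733,-.975)
s,M=pose(); f=grab('wrist'); cv2.imwrite('pics/w4.png',f['frame'][...,::-1])
P,W=wcloud(f,s,M); ok=f['range_z']>0
m=ok&(np.hypot(W[...,0]-.598,W[...,1]+.231)<.06)&(W[...,2]>.0535)&(W[...,2]<.06); Q=W[m]
A=np.c_[2*Q[:,:2],np.ones(len(Q))]; p=np.linalg.lstsq(A,(Q[:,:2]**2).sum(1),rcond=None)[0]; print('rim circle',len(Q),p[:2],np.sqrt(p[2]+p[0]**2+p[1]**2))
S=grab('side');T=grab('top')
for F in(T,S):
    X=cloud(F); C=F['frame'].astype(int)
    m=(np.hypot(X[...,0]-.598,X[...,1]+.231)<.04)&(abs(X[...,2]-.095)<.012)&(C[...,0]>C[...,2]+12)&(C.sum(-1)<250); Q=X[m]; print(len(Q),np.median(Q,0) if len(Q) else'')
cv2.imwrite('pics/s4.png',np.hstack([cv2.resize(F['frame'][200:290,320:420],(400,360)),cv2.resize(f['frame'][150:390,200:440],(360,360))])[...,::-1])
```

```text
tcp [ 0.5991 -0.2301  0.0912] yaw -0.9737 twist 0.0013 after twist dx,dy,dz cm [0.01 0.14 1.79] t 7.85 F [-0.3 -0.  -0.2] grip 0.707 38.34783207974397
rim circle 1505 [ 0.59786525 -0.23063503] 0.03648279199177267
150 [ 0.58653471 -0.2138971   0.0948161 ]
138 [ 0.60674067 -0.25011495  0.09515271]
```

View pics/s4.png

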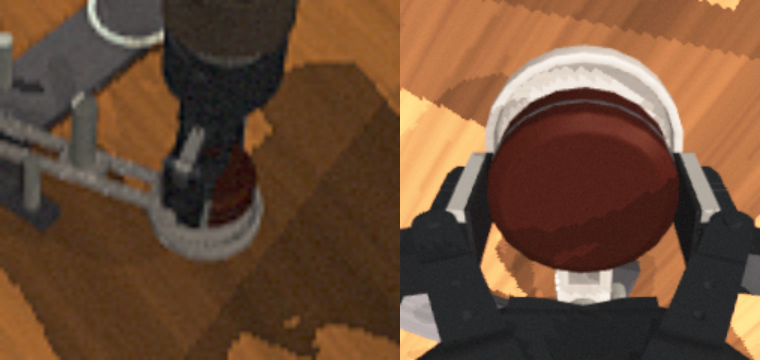

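The dish hangs centred above the cradle: the side crop shows it over the ring, and the wrist crop shows the ring around it, evenly left and right. I lower it slowly, watching the force.

Request:
servo_tool(motion=[{"dx": -0.05, "dy": 0, "dz": 0.5, "twist": 0, "fingers": 5.5}, {"dx": 0, "dy": 0, "dz": 0.5, "twist": 0, "fingers": 5.5}, {"dx": 0, "dy": 0, "dz": 0.3, "twist": 0, "fingers": 5.5}, {"dx": 0, "dy": 0, "dz": 0.2, "twist": 0, "fingers": 5.5}, {"dx": 0, "dy": 0, "dz": 0.1, "twist": 0, "fingers": 5.5}, {"dx": 0, "dy": 0, "dz": 0.05, "twist": 0, "fingers": 5.5}, {"dx": 0, "dy": 0, "dz": 0, "twist": 0, "fingers": 5.5}, {"dx": 0, "dy": 0, "dz": 0, "twist": 0, "fingers": 5.5}, {"dx": 0, "dy": 0, "dz": 0, "twist": 0, "fingers": 5.5}])

```text
clock: 8.9
ee_pos: [0.5988, -0.2298, 0.0743]
orientation: [-0.0, 0.884, -0.468, 0.001]
contact_force: [0.2, -2.4, 2.9]
grip_width: 0.711
finger_force: 38.7
```

Request:
servo_tool(motion=[{"dx": 0, "dy": 0, "dz": 0.1, "twist": 0, "fingers": 5.5}, {"dx": 0, "dy": 0, "dz": 0, "twist": 0, "fingers": 5.5}, {"dx": 0, "dy": 0, "dz": 0, "twist": 0, "fingers": 5.5}])

```text
clock: 9.2
ee_pos: [0.599, -0.23, 0.0738]
orientation: [-0.0, 0.884, -0.468, 0.001]
contact_force: [0.4, -2.7, 6.3]
grip_width: 0.71
finger_force: 39.1
```

Request:
servo_tool(motion=[{"dx": 0, "dy": 0, "dz": 0, "twist": 0, "fingers": 6.3}, {"dx": 0, "dy": 0, "dz": 0, "twist": 0, "fingers": 6.6}, {"dx": 0, "dy": 0, "dz": 0, "twist": 0, "fingers": 7.2}, {"dx": 0, "dy": 0, "dz": 0, "twist": 0, "fingers": 8}, {"dx": 0, "dy": 0, "dz": 0, "twist": 0, "fingers": 8.5}, {"dx": 0, "dy": 0, "dz": 0, "twist": 0, "fingers": 8.5}, {"dx": 0, "dy": 0, "dz": -1, "twist": 0, "fingers": 8.5}, {"dx": 0, "dy": 0, "dz": -2, "twist": 0, "fingers": 8.5}, {"dx": 0, "dy": 0, "dz": -3, "twist": 0, "fingers": 8.5}, {"dx": 0, "dy": 0, "dz": -3, "twist": 0, "fingers": 8.5}, {"dx": 0, "dy": 0, "dz": -1, "twist": 0, "fingers": 8.5}, {"dx": 0, "dy": 0, "dz": 0, "twist": 0, "fingers": 8.5}])

```text
clock: 10.4
ee_pos: [0.5992, -0.2297, 0.1753]
orientation: [-0.001, 0.884, -0.468, 0.002]
contact_force: [0.1, -0.2, -0.3]
grip_width: 0.998
finger_force: 0.0
```

Run:
```python
from h import *
s,M=pose(); f=grab('wrist')
P,W=wcloud(f,s,M); ok=f['range_z']>0; C=f['frame'].astype(int)
m=ok&(np.hypot(W[...,0]-.598,W[...,1]+.231)<.06)&(W[...,2]>.0535)&(W[...,2]<.06)&(C[...,2]>100); Q=W[m]
A=np.c_[2*Q[:,:2],np.ones(len(Q))]; p=np.linalg.lstsq(A,(Q[:,:2]**2).sum(1),rcond=None)[0]; print('rim',len(Q),p[:2],np.sqrt(p[2]+p[0]**2+p[1]**2))
m=ok&(np.hypot(W[...,0]-.598,W[...,1]+.231)<.045)&(W[...,2]>.073)&(W[...,2]<.084); Q=W[m]
print('dish',len(Q),np.median(Q,0),cv2.minEnclosingCircle(Q[:,:2].astype(np.float32)))
A=np.c_[Q[:,:2],np.ones(len(Q))]; print('plane',np.linalg.lstsq(A,Q[:,2],rcond=None)[0])
cv2.imwrite('pics/w5.png',f['frame'][100:400,160:480][...,::-1])
plan(.5475,-.1565,.165,-.975)
```

```text
rim 1186 [ 0.59416963 -0.22485721] 0.04049202383576628
dish 4692 [ 0.60020271 -0.2333899   0.07848707] ((0.5985783338546753, -0.23145245015621185), 0.031230825930833817)
plane [-0.01128779  0.01624492  0.08881422]
tcp [ 0.5982 -0.2294  0.1732] yaw -0.9741 twist 0.0009 after twist dx,dy,dz cm [-8.88  0.1   0.82] t 10.45 F [ 0.  -0.2 -0.9] grip 0.995 0.0
```

View pics/w5.png

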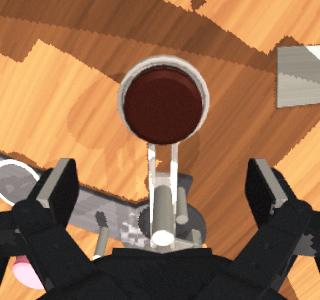

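The dish is seated flat in the cradle at (163,100) in the crop: top at 78.5 mm, tilt about 0.02, centred within about 1 mm. The pin top is at about (163,238), between the finger lines. I go over the pin with open fingers, then down and close.

Request:
servo_tool(motion=[{"dx": -1.5, "dy": 0.1, "dz": 0, "twist": 0, "fingers": 8.5}, {"dx": -2.5, "dy": 0, "dz": 0, "twist": 0, "fingers": 8.5}, {"dx": -2.5, "dy": 0, "dz": 0, "twist": 0, "fingers": 8.5}, {"dx": -1.5, "dy": 0, "dz": 0, "twist": 0, "fingers": 8.5}, {"dx": -0.9, "dy": 0, "dz": 0, "twist": 0, "fingers": 8.5}, {"dx": 0, "dy": 0, "dz": 0, "twist": 0, "fingers": 8.5}, {"dx": 0, "dy": 0, "dz": 1.5, "twist": 0, "fingers": 8.5}, {"dx": 0, "dy": 0, "dz": 2, "twist": 0, "fingers": 8.5}, {"dx": 0, "dy": 0, "dz": 2, "twist": 0, "fingers": 8.5}, {"dx": 0, "dy": 0, "dz": 1.3, "twist": 0, "fingers": 8.5}, {"dx": 0, "dy": 0, "dz": 0, "twist": 0, "fingers": 8.5}, {"dx": 0, "dy": 0, "dz": 0, "twist": 0, "fingers": 8.5}])

```text
clock: 11.65
ee_pos: [0.548, -0.1569, 0.1048]
orientation: [0.0, 0.884, -0.468, 0.0]
contact_force: [-0.5, -0.2, 0.3]
grip_width: 0.992
finger_force: 0.0
```

```bash
python3 -c "
from h import *
plan(.5475,-.1565,.105,-.975)"
```

```text
tcp [ 0.548  -0.1569  0.1048] yaw -0.9738 twist 0.0012 after twist dx,dy,dz cm [-0.06  0.02 -0.02] t 11.65 F [-0.5 -0.2  0.3] grip 0.992 0.0
```

Request:
servo_tool(motion=[{"dx": 0, "dy": 0, "dz": 0, "twist": 0, "fingers": 6}, {"dx": 0, "dy": 0, "dz": 0, "twist": 0, "fingers": 5}, {"dx": 0, "dy": 0, "dz": 0, "twist": 0, "fingers": 4}, {"dx": 0, "dy": 0, "dz": 0, "twist": 0, "fingers": 3}, {"dx": 0, "dy": 0, "dz": 0, "twist": 0, "fingers": 2.5}, {"dx": 0, "dy": 0, "dz": 0, "twist": 0, "fingers": 2.1}, {"dx": 0, "dy": 0, "dz": 0, "twist": 0, "fingers": 1.8}, {"dx": 0, "dy": 0, "dz": 0, "twist": 0, "fingers": 1.3}, {"dx": 0, "dy": 0, "dz": 0, "twist": 0, "fingers": 1.3}, {"dx": 0, "dy": 0, "dz": 0, "twist": 0, "fingers": 1.3}, {"dx": 0, "dy": 0, "dz": 0, "twist": 0, "fingers": 1.3}, {"dx": 0, "dy": 0, "dz": 0, "twist": 0, "fingers": 1.3}], squeeze=35)

```text
clock: 12.85
ee_pos: [0.5483, -0.1561, 0.105]
orientation: [-0.001, 0.884, -0.468, 0.001]
contact_force: [3.3, 4.3, 0.9]
grip_width: 0.196
finger_force: 34.2
```

Pin gripped. Now the swing, gently, along the arc.

Request:
servo_tool(motion=[{"dx": 0, "dy": -0.1, "dz": 0, "twist": -0.01, "fingers": 1.3}, {"dx": 0, "dy": -0.2, "dz": 0, "twist": -0.02, "fingers": 1.3}, {"dx": 0, "dy": -0.3, "dz": 0, "twist": -0.03, "fingers": 1.3}, {"dx": -0.01, "dy": -0.4, "dz": 0, "twist": -0.04, "fingers": 1.3}, {"dx": -0.01, "dy": -0.4, "dz": 0, "twist": -0.04, "fingers": 1.3}, {"dx": -0.01, "dy": -0.4, "dz": 0, "twist": -0.04, "fingers": 1.3}, {"dx": -0.01, "dy": -0.4, "dz": 0, "twist": -0.04, "fingers": 1.3}, {"dx": -0.01, "dy": -0.4, "dz": 0, "twist": -0.04, "fingers": 1.3}, {"dx": -0.01, "dy": -0.4, "dz": 0, "twist": -0.04, "fingers": 1.3}, {"dx": 0, "dy": -0.3, "dz": 0, "twist": -0.03, "fingers": 1.3}, {"dx": 0, "dy": -0.2, "dz": 0, "twist": -0.02, "fingers": 1.3}, {"dx": 0, "dy": -0.1, "dz": 0, "twist": -0.01, "fingers": 1.3}])

```text
clock: 14.05
ee_pos: [0.5733, -0.1319, 0.105]
orientation: [0.0, 0.953, -0.302, 0.0]
contact_force: [1.0, -4.8, 3.7]
grip_width: 0.2
finger_force: 34.5
```

```bash
cat > sw.py <<'E'
from h import *
s,M=pose(); c=np.array([.4914,-.0737]); d=s['ee_pos'][:2]-c; th=np.arctan2(d[1],d[0])
print('swing est',th+.975,'radius',np.hypot(*d),'rad err cm',100*(np.hypot(*d)-.1),'yaw-th',np.arctan2(M[1,0],M[0,0])-th)
F=s['contact_force'];print('Frad',F[0]*np.cos(th)+F[1]*np.sin(th),'Ftan',-F[0]*np.sin(th)+F[1]*np.cos(th),s['grip_width'],s['finger_force'],s['moment'],s['clock'])
E
python3 sw.py
```

```text
swing est 0.35715642253378166 radius 0.1004608063272083 rad err cm 0.04608063272082963 yaw-th 0.005177641642129416
Frad 3.6130309379235683 Ftan -3.329199451811701 0.19974995060734463 34.510767459869385 [-1.0868824  -0.24383493 -0.22666226] 14.05
```

Request:
servo_tool(motion=[{"dx": 0, "dy": -0.1, "dz": 0, "twist": -0.01, "fingers": 1.3}, {"dx": 0.02, "dy": -0.25, "dz": 0, "twist": -0.025, "fingers": 1.3}, {"dx": 0.02, "dy": -0.4, "dz": 0, "twist": -0.04, "fingers": 1.3}, {"dx": 0, "dy": -0.45, "dz": 0, "twist": -0.045, "fingers": 1.3}, {"dx": 0, "dy": -0.45, "dz": 0, "twist": -0.045, "fingers": 1.3}, {"dx": 0, "dy": -0.45, "dz": 0, "twist": -0.045, "fingers": 1.3}, {"dx": 0, "dy": -0.45, "dz": 0, "twist": -0.045, "fingers": 1.3}, {"dx": 0, "dy": -0.45, "dz": 0, "twist": -0.045, "fingers": 1.3}, {"dx": 0, "dy": -0.4, "dz": 0, "twist": -0.04, "fingers": 1.3}, {"dx": 0, "dy": -0.3, "dz": 0, "twist": -0.03, "fingers": 1.3}, {"dx": 0, "dy": -0.2, "dz": 0, "twist": -0.02, "fingers": 1.3}, {"dx": 0, "dy": -0.1, "dz": 0, "twist": -0.01, "fingers": 1.3}])

```text
clock: 15.25
ee_pos: [0.5901, -0.0955, 0.105]
orientation: [0.0, 0.994, -0.106, 0.0]
contact_force: [0.9, -3.7, 5.3]
grip_width: 0.196
finger_force: 34.7
```

```bash
python3 sw.py
```

```text
swing est 0.7573349482884353 radius 0.10105693755669476 rad err cm 0.10569375566947536 yaw-th 0.005210905833308743
Frad 1.62904601302629 Ftan -3.4006527808869644 0.19571256665471168 34.69854533672333 [-1.08677419 -0.1914656  -0.25532583] 15.25
```

Request:
servo_tool(motion=[{"dx": 0, "dy": -0.1, "dz": 0, "twist": -0.01, "fingers": 1.3}, {"dx": 0, "dy": -0.25, "dz": 0, "twist": -0.025, "fingers": 1.3}, {"dx": 0, "dy": -0.4, "dz": 0, "twist": -0.04, "fingers": 1.3}, {"dx": -0.01, "dy": -0.4, "dz": 0, "twist": -0.04, "fingers": 1.3}, {"dx": -0.01, "dy": -0.4, "dz": 0, "twist": -0.04, "fingers": 1.3}, {"dx": -0.01, "dy": -0.4, "dz": 0, "twist": -0.04, "fingers": 1.3}, {"dx": -0.01, "dy": -0.4, "dz": 0, "twist": -0.04, "fingers": 1.3}, {"dx": -0.01, "dy": -0.4, "dz": 0, "twist": -0.04, "fingers": 1.3}, {"dx": -0.01, "dy": -0.3, "dz": 0, "twist": -0.03, "fingers": 1.3}, {"dx": 0, "dy": -0.25, "dz": 0, "twist": -0.025, "fingers": 1.3}, {"dx": 0, "dy": -0.2, "dz": 0, "twist": -0.02, "fingers": 1.3}, {"dx": 0, "dy": -0.1, "dz": 0, "twist": -0.01, "fingers": 1.3}])

```text
clock: 16.45
ee_pos: [0.592, -0.0597, 0.105]
orientation: [0.0, 0.997, 0.074, 0.001]
contact_force: [2.6, -4.3, 3.9]
grip_width: 0.198
finger_force: 34.6
```

```bash
python3 sw.py
```

```text
swing est 1.1135604686563856 radius 0.1015375525782508 rad err cm 0.1537552578250792 yaw-th 0.009081182205633115
Frad 1.9861744918102446 Ftan -4.584749524495812 0.1982919010103532 34.605910778045654 [-1.25994038 -0.77669411 -0.3817822 ] 16.45
```

Request:
servo_tool(motion=[{"dx": 0, "dy": -0.15, "dz": 0, "twist": -0.015, "fingers": 1.3}, {"dx": 0, "dy": -0.2, "dz": 0, "twist": -0.02, "fingers": 1.3}, {"dx": 0, "dy": -0.2, "dz": 0, "twist": -0.02, "fingers": 1.3}, {"dx": 0, "dy": -0.15, "dz": 0, "twist": -0.015, "fingers": 1.3}, {"dx": 0, "dy": -0.1, "dz": 0, "twist": -0.01, "fingers": 1.3}, {"dx": 0, "dy": 0, "dz": 0, "twist": 0, "fingers": 1.3}, {"dx": 0, "dy": 0, "dz": 0, "twist": 0, "fingers": 1.3}])

```text
clock: 17.15
ee_pos: [0.5907, -0.0518, 0.105]
orientation: [0.0, 0.994, 0.113, 0.001]
contact_force: [3.3, -3.7, 3.7]
grip_width: 0.199
finger_force: 34.6
```

```bash
python3 sw.py
```

```text
swing est 1.19190892706317 radius 0.10167402267837937 rad err cm 0.16740226783793638 yaw-th 0.010054921949330525
Frad 2.451938086261853 Ftan -4.305930857705364 0.19855222322004393 34.57856476306915 [-1.14576672 -0.88708249 -0.36429613] 17.15
```

Request:
servo_tool(motion=[{"dx": 0, "dy": -0.1, "dz": 0, "twist": 0, "fingers": 1.3}, {"dx": 0, "dy": -0.1, "dz": 0, "twist": 0, "fingers": 1.3}, {"dx": 0, "dy": 0, "dz": 0, "twist": 0, "fingers": 1.3}, {"dx": 0, "dy": 0, "dz": 0, "twist": 0, "fingers": 1.3}])

```text
clock: 17.55
ee_pos: [0.5904, -0.0504, 0.105]
orientation: [0.0, 0.994, 0.114, 0.001]
contact_force: [3.8, -5.9, 2.4]
grip_width: 0.198
finger_force: 34.6
```

```bash
python3 sw.py
```

```text
swing est 1.2062179350744844 radius 0.10169037556207298 rad err cm 0.16903755620729793 yaw-th -0.0033955767197906273
Frad 2.3258168577487957 Ftan -6.613022166237956 0.19822251006640113 34.59287703037262 [-1.65419353 -0.99307071 -0.12641765] 17.55
```

Request:
servo_tool(motion=[{"dx": 0, "dy": -0.1, "dz": 0, "twist": 0, "fingers": 1.3}, {"dx": 0, "dy": -0.1, "dz": 0, "twist": 0, "fingers": 1.3}, {"dx": 0, "dy": 0, "dz": 0, "twist": 0, "fingers": 1.3}, {"dx": 0, "dy": 0, "dz": 0, "twist": 0, "fingers": 1.3}])

```text
clock: 17.95
ee_pos: [0.5901, -0.0493, 0.105]
orientation: [0.001, 0.993, 0.114, 0.001]
contact_force: [5.6, -10.6, 1.7]
grip_width: 0.201
finger_force: 34.6
```

```bash
python3 sw.py
python3 - <<'E'
from h import *
for n in('top','side'):
    F=grab(n);X=cloud(F);C=F['frame'].astype(int)
    m=(np.hypot(X[...,0]-.6765,X[...,1]+.031)<.05)&(X[...,2]>.065)&(X[...,2]<.09)&(C.sum(-1)<260)&(C[...,0]>C[...,2]+10);Q=X[m];print(n,len(Q),np.median(Q,0),cv2.minEnclosingCircle(Q[:,:2].astype(np.float32)))
    r=(X[...,2]>.045)&(X[...,2]<.064)&(np.hypot(X[...,0]-.6765,X[...,1]+.031)<.05);Q=X[r];print('rim',len(Q),cv2.minEnclosingCircle(Q[:,:2].astype(np.float32)))
s,M=pose(); f=grab('wrist');P,W=wcloud(f,s,M)
m=(np.hypot(W[...,0]-.6765,W[...,1]+.031)<.05)&(W[...,2]>.073)&(W[...,2]<.084);Q=W[m];print('wrist dish',len(Q),np.median(Q,0),cv2.minEnclosingCircle(Q[:,:2].astype(np.float32)))
cv2.imwrite('pics/e.png',np.hstack([f['frame'][:,120:520],cv2.resize(F['frame'][130:280,280:430],(400,400))])[...,::-1])
E
```

```text
swing est 1.2169504913968534 radius 0.10170354897415367 rad err cm 0.17035489741536597 yaw-th -0.013435737158393302
Frad 2.930907916924035 Ftan -11.686226339809005 0.20132190593657082 34.63980853557587 [-2.62368699 -1.37778522  0.04737774] 17.95
top 0 [nan nan nan] ((0.0, 0.0), 0.0)
rim 0 ((0.0, 0.0), 0.0)
side 229 [ 0.68062309 -0.04075624  0.07733146] ((0.6799131631851196, -0.033247124403715134), 0.03271383419632912)
rim 159 ((0.6741369962692261, -0.03576352447271347), 0.04443645849823952)
wrist dish 11799 [ 0.67707744 -0.02935839  0.07855319] ((0.67750084400177, -0.02939259260892868), 0.031212041154503822)
  return _methods._mean(a, axis=axis, dtype=dtype,
  ret = um.true_divide(
```

View pics/e.png

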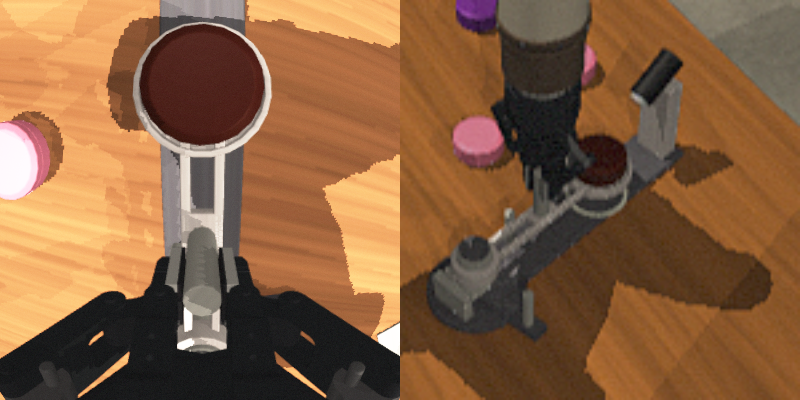

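The arm lies along the rail against its stop, with the tangential force up from 4 to 12 N. The dish at (202,85) sits flat and centred in the ring, and the fingers hold only the pin at (202,265). I hand it in.

```bash
python3 sw.py; python3 -c "
from bench import ctrl
print(ctrl.close_job())"
```

```text
swing est 1.2167207776055478 radius 0.10173778708356757 rad err cm 0.17377870835675602 yaw-th -0.013186512145353574
Frad 2.287202091258807 Ftan -10.741393480665838 0.19548514336603945 34.63945806026459 [-2.60440457 -1.32076979  0.06941411] 18.1
the job is handed in; nothing more can be done
None
```

The dish is seated flat in the cradle and let go, and the gripper holds the arm by its pin against the far stop; the job was handed in at about 18 s, but the hand-in gave no verdict back.

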